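# Pulse the pulp blender by its bayonet lid

### The arm

A 6-joint arm with a two-finger parallel gripper is mounted at the origin on the work surface. World frame = base frame: x ahead of the robot, y to its left, z up, the work surface at z = 0. Lengths are in mm, angles in rad, forces in N, time in s.
With the tool pointing down it reaches from about 250 to 725 mm from the base axis. Payload 4 kg.
Tool frame: the origin (TCP) lies at the very end of the fingers, on their centre line; the grasp point (between the pads) lies 19 mm behind it; x points along the fingers, y is the direction in which the jaws open and shut, and the axes are right-handed (so a half turn about x gives the same grasp; the last joint's range is limited). The gripper opens to 85 mm and grips with 20 to 120 N. Pads are 22 mm wide; open, the fingers measure 114 mm over their backs; the gripper's body (76 mm by 85 mm) begins 54 mm behind the grasp point. The pads swing forward as they close: fully open they stand 13 mm farther back than shut.
Start: joints at [1.24, 0.241, 0.005, 1.335, 0, 1.571], TCP at [162.398, 472.891, 231.306] pointing down, gripper open.
Joint ranges: [-2.72, 2.72], [-1.05, 1.87], [-1.09, 1.28], [-1.99, 2.15], [-1.42, 1.44], [-3.14, 3.14]. Speed limits (rad/s): [2.79, 2.79, 3.14, 3.14, 3.14, 3.14].

### API

Orientations are given as a rotation vector (axis times angle).
In Python, from station import ctrl, camera gives the robot as it stands.
- The arm moves only by the tool send_rows, never from a script. Its argument "steps" is text: rows parted by semicolons, each of 7 numbers parted by spaces: the shift along the tool's x, y, z in cm, then the turn, a rotation vector about the tool's x, y, z in rad, then the finger opening in cm, from 0 to 8.54. A call has 1 to 8 rows; each row is the pose to reach, as a shift and turn from the pose commanded when the call began, along the tool's axes at that moment; what a row does not reach only later rows make up. A row lasts 1/12 s, in which the tool goes at most 41.7 mm and 7.16 degrees, less where a joint would pass 70% of its speed; a pose out of reach is approached as far as the arm can. A call with a gripper value outside its range is refused whole. The fingers move at their own pace and stop on an object; the grip force is fixed at half the most. Time passes only in rows, so rows that repeat a pose let the fingers close. It gives the time, the measured TCP pose, the force and the opening at its end, in the units of the state.
- ctrl.get_obs(): the state, without advancing time (a new reading comes with each control period).
- camera(name): name is "side" or "top"; returns a dict with "color" (480x640x3 uint8, blue, green, red), "range_z" (480x640 float32, mm along the optical axis (not along the pixel's ray), 0 where there is no reading), "fx", "fy", "cx", "cy" (pixels), "world_to_cam" (4x4, takes a point from world to camera coordinates). Camera axes: x right, y down, z forward; pixel columns grow to the right and rows downward; lengths in mm; the calibration is good to about 2 mm. A picture is of the moment at which its call begins.
- ctrl.close_job(): hands the job in, once; it reports no verdict.
The state is a dict: "t": time; "q": joint angles; "qvel": joint speeds; "effort": joint torques, N m; "tool_pos": TCP position; "eef_rot": TCP orientation; "ft_force": force on the tool from outside, world axes, zero at the start; "moment": the same for the moment, N m; "width": finger opening in mm.
Only numpy, scipy, OpenCV 4.12 (cv2) and the standard library are available. Lean on these libraries where they do the work, as an engineer would, in place of code of your own. Each camera call takes 0.05 s, during which the arm holds its last target.

### The job

Give the pulp blender a test pulse: on the key panel press the white, then the yellow, then the green key fully down, one at a time, and leave the red stop key alone. Then set the red lid into the blender pot with its two lugs down through the collar's slots until it sits flush, twist it clockwise about 40 degrees against its spring to the orange half-way mark, well short of the red lock mark, and finish while still gripping it there so that it stays at the orange mark. Leave the other things on the table where they are.

Things in the scene. Friction and masses are not known exactly. Their poses are not given: they have to be found in the camera images.
- lid: Loose red bayonet lid, 110 to 230 g, standing on the table on its plug. Origin: centre of the plug's underside, z up. Plug 56 mm in diameter, z = 0 to 20 mm. Two white lugs on the plug along +x and -x reach 37 mm from the axis, 14 mm wide, z = 0 to 7 mm. Flange 92 mm in diameter, z = 20 to 26 mm. A half turn gives the same lid; either lug fits either slot.
- lid_grip (a point): Middle of the lid's upright grip bar, on the lid's axis 43.5 mm above its origin, axes as the lid's. The bar runs along x above the lugs: 66 mm long, 16 mm thick (along y), 35 mm tall, from 26 to 61 mm above the lid's origin. Two white ticks on the flange, at the bar's ends, show where the lugs are.
- socket (a point): Fixed on the blender: point on the pot's axis in the plane of the grey collar's top, 170 mm above the table. z up, x along the two slots. Collar bore 60 mm in diameter, 10 mm thick; slots at +x and -x, 19 mm wide, reach 40 mm from the axis. Seated, the lid's flange rests on the collar, its origin 20 mm below this point, its lugs under the collar in the drive ring.
- blender: The blender, fixed: round blue base 164 mm wide, 70 mm tall, a metal pot 124 mm wide on it up to 168 mm. Origin: centre of its underside, axes as the socket's. On the pot's rim, for each slot, three marks: white at the slot, orange 40 degrees clockwise of it (seen from above), red (the lock) 80 degrees clockwise.
- drive (a joint): Clockwise angle of the sprung drive ring that the lid's lugs turn: 0 rad at rest (its gaps under the slots), 0.70 at the orange mark, hard stop at 1.40 (red); the lock clicks at 1.15. The spring turns it back if let go: 0.05 N m at rest, 0.15 at orange. The lugs have 2.5 mm of play either way in it: the ring lags the lid by about 4 degrees. From 15 degrees on the lid cannot be lifted out.
- key_white_top (a point): centre of the top face of the round white key, 28 mm in diameter
- key_yellow_top (a point): centre of the top face of the round yellow key, 28 mm in diameter
- key_green_top (a point): centre of the top face of the round green key, 28 mm in diameter
- key_red_top (a point): centre of the top face of the round red key, 28 mm in diameter (the stop key)
- key_white (a joint): how far the white key is pressed: 0 m up, 0.006 m fully down; its spring takes about 5 N fully down and raises it again
- key_yellow (a joint): how far the yellow key is pressed: 0 m up, 0.006 m fully down; its spring takes about 5 N fully down and raises it again
- key_green (a joint): how far the green key is pressed: 0 m up, 0.006 m fully down; its spring takes about 5 N fully down and raises it again
- key_red (a joint): how far the red key is pressed: 0 m up, 0.006 m fully down; its spring takes about 5 N fully down and raises it again
- panel: Fixed grey key panel, 130 x 130 mm, 35 mm tall, with the four keys in a square of 56 mm pitch; which colour is where varies. Origin: centre of its underside. Panel and lid stand on either side of the blender, either way round.
- pitcher: Leave alone: clear plastic pitcher with a red top, 105 mm wide, 187 mm tall. Origin: centre of its underside
- tub: Leave alone: open white tub, 170 mm wide, 120 mm tall. Origin: centre of its underside
- deckle: Leave alone: wooden papermaking frame, 190 x 240 mm, 40 mm tall. Origin: centre of its underside
- brush: Leave alone: brush lying on the table. Origin: centre of its underside (brush and spoon lie along their x)
- spoon: Leave alone: wooden spoon lying on the table. Origin: centre of its underside (brush and spoon lie along their x)
- cup: Leave alone: small steel cup, 64 mm wide, 60 mm tall. Origin: centre of its underside
- cap: Leave alone: loose blue screw cap, 60 mm wide, 16 mm tall (it belongs to something else). Origin: centre of its underside
Things that resemble listed ones, but are neither listed nor needed, are in the scene too. There is more than one size of the lid; the one meant has the size given above.

How it is judged (in metres and radians):
On the way, in this order (a step that is already met when the one before it is completed fails the run):
1. the white key is pressed down alone (value of joint key_white above 0.0045 m and value of joint each of key_yellow, key_green, key_red below 0.002 m), for 0.04 s.
2. the yellow key is pressed down alone (value of joint key_yellow above 0.0045 m and value of joint each of key_white, key_green, key_red below 0.002 m), for 0.04 s.
3. the green key is pressed down alone (value of joint key_green above 0.0045 m and value of joint each of key_white, key_yellow, key_red below 0.002 m), for 0.04 s.
4. the lid sits flush in the collar with its lugs through the slots, not yet turned (horizontal distance between lid and socket below 0.004 m and z of lid in the frame of socket between -0.023 and -0.017 m and angle between lid's own z axis and vertical below 0.08 rad and angle between the x axis of lid and the x axis of socket, either way round below 0.25 rad and value of joint drive below 0.2 rad), for 0.1 s.
5. the lid is twisted to the orange half-way mark (horizontal distance between lid and socket below 0.004 m and z of lid in the frame of socket between -0.023 and -0.017 m and angle between lid's own z axis and vertical below 0.08 rad and value of joint drive between 0.5 and 0.85 rad and angle between the x axis of lid and the x axis of socket, either way round between 0.5 and 0.95 rad and contact force between the fingers and lid above 2 N), for 0.3 s.
At the end, for the whole second after the job is handed in: The lid sits flush in the pot (within 4 mm of the axis, 3 mm in height, 0.08 rad of level), the fingers grip it with over 2 N, it is turned 0.5 to 0.95 rad from the slots with the drive ring at 0.5 to 0.85 rad, held through the last second, and all keys are up (all of step 5 and value of joint each of key_white, key_yellow, key_green, key_red below 0.002 m); the arm keeps its last pose, push and grip.
It fails at once if the red stop key is pressed (value of joint key_red above 0.003 m).
It fails at once if two keys are down at once (value of joint each of key_yellow, key_white above 0.003 m or value of joint each of key_green, key_white above 0.003 m or value of joint each of key_green, key_yellow above 0.003 m or value of joint each of key_red, key_white above 0.003 m or value of joint each of key_red, key_yellow above 0.003 m or value of joint each of key_red, key_green above 0.003 m).
It fails at once if the lid is twisted as far as the lock click (value of joint drive above 1.15 rad).
It fails at once if a bystander is moved by more than 30 mm (distance of any of pitcher, tub, deckle, brush, spoon, cup, cap from where it was at the start of the episode above 0.03 m).
It also fails if it takes over 72 s, if anything falls off the work surface, if the arm or the gripper's body presses on something with over 40 N, if the wrist force passes 120 N, or if a joint passes its speed limit or range.

## Working session

There is one attempt and no reset: what is moved stays moved. The work goes in short steps, Python scripts to look and compute and a tool call to move; the robot and the scene stay as the last step left them, time stands still between calls to the robot, and variables do not carry over. Pictures are saved under pics/ and viewed, and the job is handed in when it is done.

Besides the shell and the picture viewer there is one more tool, called after "Request:" as name(argument=value, ...), one argument or row to a line, values as JSON. send_rows: Moves the arm, as the interface text tells. Its arguments: {"type":"object","properties":{"steps":{"type":"string"}},"required":["steps"]}

```bash
mkdir -p pics; ls
python3 - <<'E'
from station import ctrl,camera
import cv2,numpy as np
o=ctrl.get_obs();print(o)
for n in("top","side"):
    c=camera(n);cv2.imwrite(f"pics/{n}0.png",c["color"]);np.savez(f"{n}0.npz",**c)
    print(n,c["fx"],c["cx"],c["cy"],c["world_to_cam"].round(3).tolist())
E
```

```text
pics
{'t': 0.0, 'q': array([1.24001057e+00, 2.41425385e-01, 3.69582541e-03, 1.33519151e+00,
       1.17297227e-05, 1.57079308e+00]), 'qvel': array([ 1.88337245e-03, -2.44466307e-04, -7.09295153e-04,  3.11068160e-04,
        6.43510804e-04,  7.41270794e-05]), 'effort': array([ 1.03460548e-03, -3.72322154e+01,  2.52406347e+01,  1.67901098e-02,
        7.05253797e-05,  2.43015421e-06]), 'tool_pos': array([162.18092667, 472.28670142, 230.39592368]), 'eef_rot': array([ 0.25794387,  1.55552585, -0.26124531]), 'ft_force': array([-0.11853138, -1.2493688 , -0.46234027]), 'moment': array([ 0.00018525,  0.00517494, -0.03704193]), 'width': 85.41684845472608}
top 463.5116271523922 321.8981806598872 241.6880820082855 [[-0.005, -1.0, 0.011, -11.601], [-0.992, 0.004, -0.129, 608.316], [0.129, -0.012, -0.992, 1188.363], [0.0, 0.0, 0.0, 1.0]]
side 488.9482726268073 319.1575456140951 236.21873244747445 [[-0.987, -0.161, 0.017, 568.721], [-0.123, 0.676, -0.727, 163.65], [0.106, -0.719, -0.687, 1270.487], [0.0, 0.0, 0.0, 1.0]]
```

View pics/top0.png

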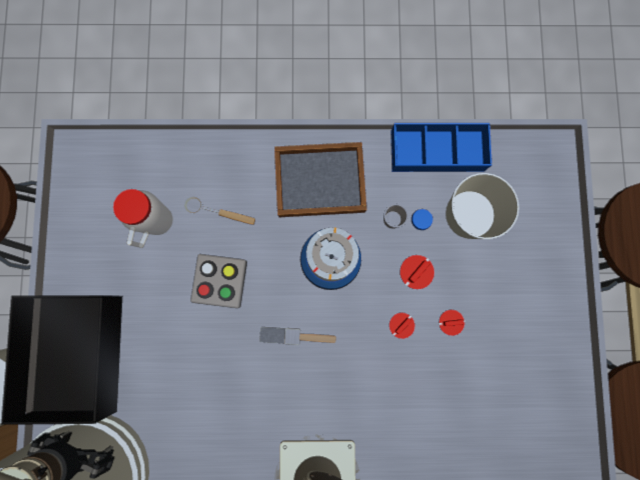

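View pics/side0.png

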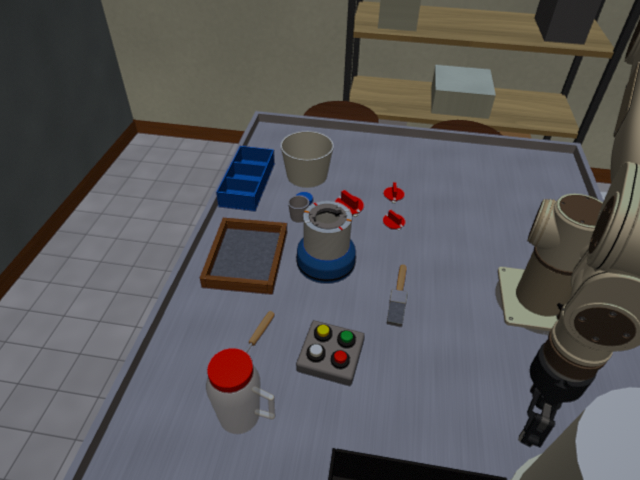

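The top view shows the panel keys at white (208,268), yellow (230,270), red (205,290) and green (226,293). The blender is at (331,256). Three red lids are visible; the biggest is at (417,272). Next I'll measure them and zoom in.

```bash
cat > h.py <<'E'
import numpy as np,cv2
def load(n): return dict(np.load(n+".npz"))
def cloud(c):
    z=c["range_z"].astype(float);v,u=np.mgrid[:480,:640]
    P=np.stack([(u-c["cx"])/c["fx"]*z,(v-c["cy"])/c["fy"]*z,z],-1)
    T=np.linalg.inv(c["world_to_cam"]);W=P@T[:3,:3].T+T[:3,3];W[z<=0]=np.nan;return W
def ray(c,u,v,h):
    T=np.linalg.inv(c["world_to_cam"]);d=T[:3,:3]@[(u-c["cx"])/c["fx"],(v-c["cy"])/c["fy"],1];o=T[:3,3]
    return o+d*(h-o[2])/d[2]
def proj(c,p):
    q=c["world_to_cam"]@[*p,1];return [c["fx"]*q[0]/q[2]+c["cx"],c["fy"]*q[1]/q[2]+c["cy"]]
E
python3 - <<'E'
from h import *
for n,names in(("top0",dict(w=(208,268),y=(230,270),r=(205,290),g=(226,293))),("side0",dict(w=(316,351),y=(323,330),r=(341,356),g=(346,337)))):
    c=load(n);W=cloud(c)
    hsv=cv2.cvtColor(c["color"],cv2.COLOR_BGR2HSV)
    for k,(u,v) in names.items():
        p=W[v-1:v+2,u-1:u+2].reshape(-1,3);h=np.nanmedian(p[:,2])
        print(n,k,np.nanmedian(p,0).round(1),c["color"][v,u])
c=load("top0");W=cloud(c);hsv=cv2.cvtColor(c["color"],cv2.COLOR_BGR2HSV)
for nm,(u,v) in dict(lid=(417,272),l2=(402,325),l3=(451,322)).items():
    s=np.s_[v-30:v+30,u-25:u+25];m=((hsv[s][...,0]<8)|(hsv[s][...,0]>172))&(hsv[s][...,1]>150)
    p=W[s][m];print(nm,m.sum(),np.nanpercentile(p[:,2],[5,50,95]).round(1))
    f=p[np.abs(p[:,2]-np.nanmedian(p[:,2]))<5];print((f.min(0)).round(1),f.max(0).round(1))
for s,n in((np.s_[215:300,290:445],"a"),(np.s_[245:315,180:260],"b")):
    im=c["color"][s];cv2.imwrite(f"pics/crop_{n}.png",cv2.resize(im,None,fx=5,fy=5,interpolation=cv2.INTER_CUBIC))
E
```

```text
top0 w [538.3 280.   58.9] [211 200 190]
top0 y [533.1 223.4  58.7] [ 70 202 191]
top0 r [482.  287.1  55.5] [ 66  66 186]
top0 g [474.  232.6  56.7] [ 91 158  73]
side0 w [536.8 291.3  56.5] [165 155 148]
side0 y [530.4 235.   57.9] [  0 152 149]
side0 r [480.7 294.4  57.1] [  2  15 153]
side0 g [475.6 244.4  57.8] [ 43 113  19]
lid 856 [22.4 27.1 62. ]
[ 485.1 -310.6   22.1] [ 572.9 -221.8   31.9]
l2 465 [15.5 20.  46.1]
[ 357.4 -254.5   15.1] [ 419.9 -192.6   24.9]
l3 475 [15.6 19.8 45.6]
[ 364.2 -386.8   14.9] [ 427.1 -324.7   24.7]
```

View pics/crop_a.png

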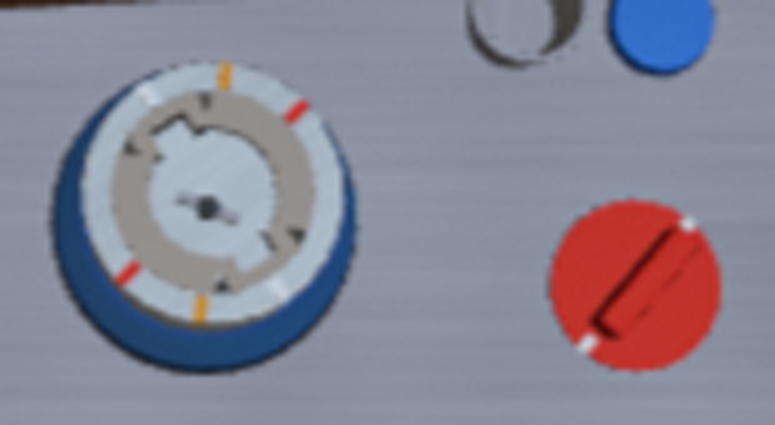

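View pics/crop_b.png

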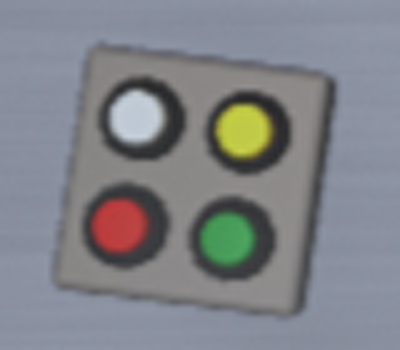

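Run:
```python
from h import *
ct=load("top0");cs=load("side0")
H={'w':None,'y':(22,38),'r':(172,8),'g':(45,80)}
px={"top0":dict(w=(208,268),y=(230,270),r=(205,290),g=(226,293)),"side0":dict(w=(316,351),y=(323,330),r=(341,356),g=(346,337))}
for n,c in(("top0",ct),("side0",cs)):
    W=cloud(c);hsv=cv2.cvtColor(c["color"],cv2.COLOR_BGR2HSV).astype(int)
    for k,(u,v) in px[n].items():
        ref=c["color"][v,u].astype(int)
        m=np.abs(c["color"].astype(int)-ref).sum(-1)<60
        _,l=cv2.connectedComponents(m.astype(np.uint8));m=l==l[v,u]
        vv,uu=np.nonzero(m);z=np.nanmedian(W[m][:,2])
        e=cv2.minEnclosingCircle(np.stack([uu,vv],1).astype(np.float32))
        print(n,k,m.sum(),z.round(1),"cent",ray(c,uu.mean(),vv.mean(),57.5).round(1),"circ",ray(c,*e[0],57.5).round(1),e[1])
# lid flange
s=np.s_[240:310,385:450];W=cloud(ct);hsv=cv2.cvtColor(ct["color"],cv2.COLOR_BGR2HSV)
m=(((hsv[...,0]<8)|(hsv[...,0]>172))&(hsv[...,1]>130)).astype(np.uint8)
_,l=cv2.connectedComponents(m);mm=(l==l[265,405]).astype(np.uint8)
cn=max(cv2.findContours(mm,cv2.RETR_EXTERNAL,cv2.CHAIN_APPROX_NONE)[0],key=len)
e=cv2.fitEllipse(cn);print("lid",e,ray(ct,*e[0],26).round(1),ray(ct,e[0][0]+e[1][0]/2,e[0][1],26)-ray(ct,*e[0],26))
cr=lambda x,y:(x/5+290-.4,y/5+215-.4)
a,b=[ray(ct,*cr(*q),26)for q in((688,223),(588,342))]
print("ticks",a.round(1),b.round(1),((a+b)/2).round(1),np.linalg.norm(a-b),np.degrees(np.arctan2(*(a-b)[[1,0]])))
for nm,q in dict(W=((150,93),(282,290)),O=((225,75),(201,309)),R=((297,111),(128,273))).items():
    a,b=[ray(ct,*cr(*p),168)for p in q]
    print(nm,a.round(1),b.round(1),((a+b)/2).round(1),np.linalg.norm(a-b),np.degrees(np.arctan2(*(a-b)[[1,0]])))
# pot rim circle from depth, both cams
for n,c in(("t",ct),("s",cs)):
    W=cloud(c);m=(np.abs(W[...,2]-168)<6)&(np.abs(W[...,0]-550)<110)&(np.abs(W[...,1]+30)<110)
    p=W[m];
    k=cv2.minEnclosingCircle(p[:,:2].astype(np.float32));print(n,k,np.median(p[:,2]),m.sum())
    m=(np.abs(W[...,2]-27)<6)&(np.abs(W[...,0]-530)<60)&(np.abs(W[...,1]+266)<60);p=W[m];print(n,"lid",cv2.minEnclosingCircle(p[:,:2].astype(np.float32)),np.median(p[:,2]))
```

```text
top0 w 68 57.0 cent [538.6 283.2  57.5] circ [538.5 283.   57.5] 4.472236156463623
top0 y 71 58.0 cent [531.7 228.3  57.5] circ [531.7 228.5  57.5] 4.652530193328857
top0 r 81 57.0 cent [483.  290.8  57.5] circ [482.9 290.9  57.5] 4.953968524932861
top0 g 77 57.5 cent [475.7 235.1  57.5] circ [475.6 234.9  57.5] 4.884491443634033
side0 w 78 56.9 cent [538.4 287.2  57.5] circ [538.  287.   57.5] 5.200088977813721
side0 y 80 57.0 cent [531.1 231.7  57.5] circ [531.  231.3  57.5] 5.246294975280762
side0 r 99 56.9 cent [482.6 294.2  57.5] circ [482.3 294.1  57.5] 5.876578330993652
side0 g 85 56.9 cent [476.2 238.3  57.5] circ [475.9 237.   57.5] 5.615103721618652
lid ((416.7995300292969, 271.6162109375), (31.368860244750977, 33.72488021850586), 132.7061309814453) [ 528.7 -266.8   26. ] [ -0.19307726 -41.86488402   0.        ]
ticks [ 561.7 -295.7   26. ] [ 498.6 -240.3   26. ] [ 530.2 -268.    26. ] 83.98248727659512 -41.27011919889319
W [611.9  -7.5 168. ] [518.1 -69.1 168. ] [565.  -38.3 168. ] 112.24672774155249 33.288318945884384
O [620.4 -43.2 168. ] [509.3 -31.  168. ] [564.9 -37.1 168. ] 111.76442150817854 -6.2950052292010445
R [603.  -77.3 168. ] [526.4   3.2 168. ] [564.7 -37.  168. ] 111.12712213963478 -46.41995648406132
t ((565.0330810546875, -35.49462127685547), 62.0958137512207) 169.20983403663888 1510
t lid ((529.15673828125, -266.0342102050781), 46.34595489501953) 26.213828754374617
s ((564.8204345703125, -33.114532470703125), 63.889469146728516) 168.23414767139695 1013
s lid ((526.774658203125, -264.44781494140625), 46.53968048095703) 25.853670436535083
```

```bash
cat >> h.py <<'E'
from scipy.spatial.transform import Rotation as Ro
def plan(tx,ty,tz,yaw=None):
    """shift (cm) in tool axes from measured pose to target; yaw = world angle (deg) of tool y (jaw dir), mod 180"""
    from station import ctrl
    o=ctrl.get_obs();R=Ro.from_rotvec(o["eef_rot"]);M=R.as_matrix()
    print("t",round(o["t"],2),"pos",o["tool_pos"].round(1),"q",o["q"].round(2),"F",o["ft_force"].round(1),"M",o["moment"].round(2),"w",round(o["width"],1))
    print("x",M[:,0].round(3),"yaw",np.degrees(np.arctan2(M[1,1],M[0,1])).round(1))
    print("shift cm",(M.T@(np.array([tx,ty,tz])-o["tool_pos"])/10).round(2))
    if yaw is not None:
        for k in(yaw,yaw+180):
            a=np.radians(k);T=np.array([[0,np.cos(a),0],[0,np.sin(a),0],[-1,0,0]],float);T[:,2]=np.cross(T[:,0],T[:,1])
            print("turn",k,(R.inv()*Ro.from_matrix(T)).as_rotvec().round(3))
E
python3 -c "
from h import *
plan(538.5,285,90)"
```

```text
t 0.1 pos [162.2 472.4 230.5] q [1.24 0.24 0.   1.34 0.   1.57] F [0.1 0.4 0.5] M [-0.   -0.02 -0.  ] w 85.4
x [-0.001 -0.002 -1.   ] yaw 71.0
shift cm [14.06 -5.47 41.67]
```

Request:
send_rows(
  steps="0 -5.5 41.7 0 0 0 0;0 -5.5 41.7 0 0 0 0;0 -5.5 41.7 0 0 0 0;0 -5.5 41.7 0 0 0 0;0 -5.5 41.7 0 0 0 0;0 -5.5 41.7 0 0 0 0;0 -5.5 41.7 0 0 0 0;0 -5.5 41.7 0 0 0 0",
)

```text
t: 0.77
tool_pos: [462.2, 322.9, 230.9]
eef_rot: [0.259, 1.556, -0.26]
ft_force: [0.1, 0.6, 1.0]
width: -0.2
```

```bash
python3 -c "
from h import *
plan(538.5,285,75)"
```

```text
t 0.77 pos [462.2 322.9 230.9] q [0.61 0.37 0.18 1.38 0.   0.94] F [0.1 0.6 1. ] M [ 0.06 -0.04  0.01] w -0.2
x [-0.001 -0.    -1.   ] yaw 71.0
shift cm [15.58 -1.09  8.46]
```

Request:
send_rows(
  steps="0 -1 7 0 0 0 0;0 -1 7 0 0 0 0;5 -1 7 0 0 0 0;9 -1 7 0 0 0 0;12 -1 7 0 0 0 0;12 -1 7 0 0 0 0;12 -1 7 0 0 0 0",
)

```text
t: 1.35
tool_pos: [521.7, 290.9, 108.9]
eef_rot: [0.256, 1.561, -0.263]
ft_force: [-0.1, 0.3, 1.2]
width: -0.4
```

Run:
```python
from h import *
from station import camera
plan(538.5,285,75)
for n in("top","side"):
    c=camera(n);np.savez(n+"1.npz",**c)
    s=np.s_[230:330,170:290] if n=="top" else np.s_[230:400,250:400]
    cv2.imwrite(f"pics/{n}1.png",cv2.resize(c["color"][s],None,fx=5 if n=="top" else 3.5,fy=5 if n=="top" else 3.5,interpolation=cv2.INTER_CUBIC))
```

```text
t 1.35 pos [521.7 290.9 108.9] q [0.51 0.51 0.08 1.14 0.   0.84] F [-0.1  0.3  1.2] M [-0.   -0.01 -0.  ] w -0.4
x [-0.006 -0.003 -1.   ] yaw 71.0
shift cm [3.39 0.   1.8 ]
```

View pics/side1.png

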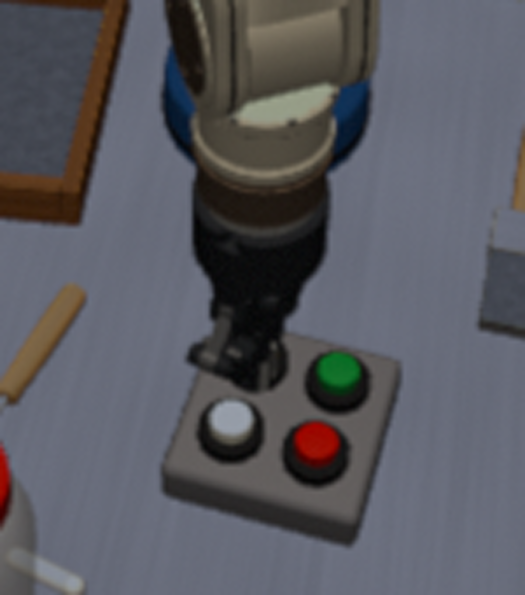

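Run:
```python
from h import *
for n in("top1","side1"):
    c=load(n);print(n,proj(c,(521.9,291,109)),proj(c,(538.5,285,57.5)), proj(c,(531,230,57.5)))
```

```text
top1 [np.float64(198.68147958627202), np.float64(273.2237610594807)] [np.float64(206.22997404464968), np.float64(268.01024884508337)] [np.float64(227.50862292888144), np.float64(270.8149527151686)]
side1 [np.float64(323.2248382687702), np.float64(337.9639876083579)] [np.float64(315.7073562420245), np.float64(348.2162117808841)] [np.float64(322.92262554983085), np.float64(328.547364803796)]
```

View pics/top1.png

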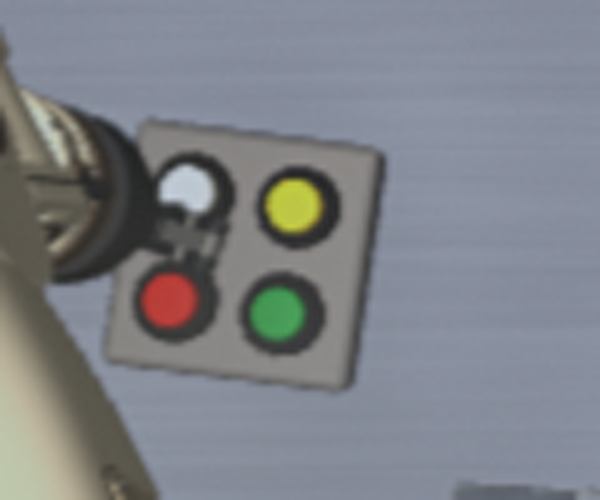

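Run:
```python
from h import *
for n in("top1","side1"):
    c=load(n);W=cloud(c)
    m=(W[...,2]>95)&(W[...,2]<160)&(abs(W[...,0]-520)<70)&(abs(W[...,1]-285)<70)
    p=W[m]
    for lo in range(95,160,8):
        q=p[(p[:,2]>=lo)&(p[:,2]<lo+8)]
        if len(q): print(n,lo,len(q),q.min(0).round(0)[:2],q.max(0).round(0)[:2],np.median(q,0).round(0)[:2])
```

```text
top1 151 1 [526. 264.] [526. 264.] [526. 264.]
side1 111 7 [511. 293.] [519. 304.] [516. 302.]
side1 119 22 [512. 294.] [533. 310.] [520. 304.]
side1 127 19 [512. 296.] [531. 311.] [518. 304.]
side1 135 9 [512. 295.] [519. 305.] [515. 303.]
side1 143 7 [510. 293.] [515. 305.] [512. 295.]
side1 151 18 [505. 278.] [522. 313.] [513. 299.]
side1 159 2 [509. 290.] [513. 303.] [511. 296.]
```

Request:
send_rows(
  steps="1 0 1.7 0 0 0 0;3 0 1.7 0 0 0 0;3.4 0 1.7 0 0 0 0;3.4 0 1.7 0 0 0 0",
)

```text
t: 1.78
tool_pos: [540.0, 287.0, 78.5]
eef_rot: [0.26, 1.555, -0.259]
ft_force: [-0.9, -1.2, 0.4]
width: 0.1
```

```bash
python3 -c "
from h import *
plan(538.5,285,51)"
```

```text
t 1.78 pos [540.  287.   78.5] q [0.49 0.56 0.07 1.08 0.   0.82] F [-0.9 -1.2  0.4] M [-0.01  0.04  0.03] w 0.1
x [ 0.001  0.    -1.   ] yaw 71.1
shift cm [ 2.75 -0.24 -0.08]
```

Request:
send_rows(
  steps="1 -0.2 -0.1 0 0 0 0;1.8 -0.2 -0.1 0 0 0 0;2.4 -0.2 -0.1 0 0 0 0;2.7 -0.2 -0.1 0 0 0 0;2.7 -0.2 -0.1 0 0 0 0;2.7 -0.2 -0.1 0 0 0 0",
)

```text
t: 2.28
tool_pos: [538.5, 285.5, 51.3]
eef_rot: [0.26, 1.554, -0.259]
ft_force: [-1.0, -0.1, 5.1]
width: 0.1
```

Request:
send_rows(
  steps="0.2 0 0 0 0 0 0;0.2 0 0 0 0 0 0;0.2 0 0 0 0 0 0",
)

```text
t: 2.53
tool_pos: [538.5, 285.5, 51.0]
eef_rot: [0.261, 1.554, -0.258]
ft_force: [-5.3, -1.1, 12.7]
width: -0.2
```

Request:
send_rows(
  steps="-1 0 0 0 0 0 0;-2.9 0 0 0 0 0 0;-2.9 0 0 0 0 0 0",
)

```text
t: 2.78
tool_pos: [540.1, 286.1, 80.8]
eef_rot: [0.262, 1.551, -0.257]
ft_force: [1.8, -0.6, 0.2]
width: -0.0
```

```bash
python3 -c "
from h import *
plan(531.4,230,78)"
```

```text
t 2.78 pos [540.1 286.1  80.8] q [ 0.49  0.55  0.07  1.08 -0.    0.82] F [ 1.8 -0.6  0.2] M [ 0.06 -0.07  0.01] w -0.0
x [ 0.005  0.003 -1.   ] yaw 71.1
shift cm [ 0.26 -5.59  1.  ]
```

Request:
send_rows(
  steps="0 -3.5 0.6 0 0 0 0;0 -5.5 1 0 0 0 0;0 -5.5 1 0 0 0 0;1 -5.5 1 0 0 0 0;1.8 -5.5 1 0 0 0 0;2.4 -5.5 1 0 0 0 0;2.8 -5.5 1 0 0 0 0;2.8 -5.5 1 0 0 0 0",
)

```text
t: 3.45
tool_pos: [530.0, 230.3, 50.9]
eef_rot: [0.259, 1.554, -0.259]
ft_force: [-3.9, -2.8, 14.7]
width: 0.0
```

Request:
send_rows(
  steps="0.1 0 0 0 0 0 0;0.1 0 0 0 0 0 0;0.1 0 0 0 0 0 0",
)

```text
t: 3.7
tool_pos: [530.0, 230.3, 50.8]
eef_rot: [0.259, 1.554, -0.259]
ft_force: [-6.1, -4.2, 19.7]
width: 0.1
```

Request:
send_rows(
  steps="-1 0 0 0 0 0 0;-3 0 0 0 0 0 0;-3 0 0 0 0 0 0",
)

```text
t: 3.95
tool_pos: [531.7, 231.5, 80.9]
eef_rot: [0.261, 1.551, -0.256]
ft_force: [0.4, 1.1, 0.4]
width: 0.2
```

```bash
python3 -c "
from h import *
plan(476,236.5,51)"
```

```text
t 3.95 pos [531.7 231.5  80.9] q [ 0.41  0.5  -0.03  1.04  0.    0.74] F [0.4 1.1 0.4] M [-0.02 -0.05 -0.02] w 0.2
x [ 0.004  0.002 -1.   ] yaw 71.1
shift cm [ 2.96 -1.34 -5.44]
```

Request:
send_rows(
  steps="0 -0.8 -3.5 0 0 0 0;0 -1.3 -5.4 0 0 0 0;0 -1.3 -5.4 0 0 0 0;1 -1.3 -5.4 0 0 0 0;1.8 -1.3 -5.4 0 0 0 0;2.4 -1.3 -5.4 0 0 0 0;2.8 -1.3 -5.4 0 0 0 0;2.9 -1.3 -5.4 0 0 0 0",
)

```text
t: 4.62
tool_pos: [475.2, 235.5, 50.8]
eef_rot: [0.261, 1.555, -0.259]
ft_force: [-6.7, -1.5, 22.4]
width: 0.1
```

Request:
send_rows(
  steps="0 0 0 0 0 0 0;0 0 0 0 0 0 0",
)

```text
t: 4.78
tool_pos: [475.2, 235.5, 50.9]
eef_rot: [0.261, 1.555, -0.259]
ft_force: [-5.2, -1.3, 15.9]
width: -0.3
```

Request:
send_rows(
  steps="-3 0 0 0 0 0 0;-7 0 0 0 0 0 0;-11 0 0 0 0 0 0;-15 0 0 0 0 0 0;-18 0 0 0 0 0 0;-18 0 0 0 0 0 0",
)

```text
t: 5.28
tool_pos: [478.7, 236.6, 236.1]
eef_rot: [0.266, 1.544, -0.254]
ft_force: [1.2, 0.5, 0.2]
width: -0.1
```

Run:
```python
from h import *
from station import camera
plan(528.5,-265.5,230,48.7)
c=camera("side");cv2.imwrite("pics/side2.png",c["color"])
```

```text
t 5.28 pos [478.7 236.6 236.1] q [ 0.46  0.3   0.09  1.35 -0.    0.79] F [1.2 0.5 0.2] M [ 0.05 -0.08 -0.02] w -0.1
x [ 0.012  0.006 -1.   ] yaw 71.0
shift cm [  0.39 -45.86  21.04]
turn 48.7 [ 0.389  0.007 -0.011]
turn 228.7 [-2.752  0.015  0.01 ]
```

Request:
send_rows(
  steps="0 -4 1.8 0 0 0 0;0 -8 3.6 0.1 0 0 0;0 -12 5.5 0.2 0 0 0;0 -15 7 0.3 0 0 0;0 -18 8.5 0.39 0 0 0;0 -21 10 0.39 0 0 0;0 -24 11.2 0.39 0 0 0;0 -27 12.6 0.39 0 0 8.5",
)

```text
t: 6.0
tool_pos: [505.1, -63.2, 226.8]
eef_rot: [0.564, 1.5, -0.566]
ft_force: [0.7, -0.4, -0.1]
width: 11.2
```

Run:
```python
from h import *
plan(528.5,-265.5,230,48.7)
```

```text
t 6.0 pos [505.1 -63.2 226.8] q [-0.12  0.26  0.02  1.33 -0.    0.6 ] F [ 0.7 -0.4 -0.1] M [ 0.   -0.   -0.02] w 11.2
x [-0.004  0.    -1.   ] yaw 48.7
shift cm [ -0.33 -13.65  15.12]
turn 48.7 [-0.001 -0.003  0.002]
turn 228.7 [3.141e+00 3.000e-03 5.000e-03]
```

Request:
send_rows(
  steps="0 -2.7 3 0 0 0 8.5;0 -5.4 6 0 0 0 8.5;0 -8 9 0 0 0 8.5;0 -10.5 11.5 0 0 0 8.5;0 -13 14.2 0 0 0 8.5;0 -13 14.2 0 0 0 8.5;0 -13 14.2 0 0 0 8.5",
)

```text
t: 6.58
tool_pos: [525.9, -254.7, 226.1]
eef_rot: [0.568, 1.5, -0.567]
ft_force: [0.5, 0.9, -0.1]
width: 85.3
```

Run:
```python
from h import *
plan(528.5,-265.5,100,48.7)
```

```text
t 6.58 pos [ 525.9 -254.7  226.1] q [-0.45  0.42  0.24  1.4   0.    0.27] F [ 0.5  0.9 -0.1] M [0.02 0.01 0.01] w 85.3
x [-0.004  0.002 -1.   ] yaw 48.5
shift cm [12.6  -0.62  0.96]
turn 48.7 [-0.004 -0.004  0.001]
turn 228.7 [3.137e+00 2.000e-03 7.000e-03]
```

Request:
send_rows(
  steps="4 -0.6 1 0 0 0 8.5;8 -0.6 1 0 0 0 8.5;11 -0.6 1 0 0 0 8.5;12.5 -0.6 1 0 0 0 8.5;12.5 -0.6 1 0 0 0 8.5;12.5 -0.6 1 0 0 0 8.5",
)

```text
t: 7.08
tool_pos: [529.5, -262.1, 102.6]
eef_rot: [0.564, 1.501, -0.563]
ft_force: [-0.5, -0.3, 1.2]
width: 85.0
```

Run:
```python
from h import *
from station import camera
plan(528.5,-265.5,30,48.7)
for n in("top","side"):
    c=camera(n);np.savez(n+"3.npz",**c)
    s=np.s_[230:330,360:480] if n=="top" else np.s_[140:290,290:440]
    k=5 if n=="top" else 3.9
    cv2.imwrite(f"pics/{n}3.png",cv2.resize(c["color"][s],None,fx=k,fy=k,interpolation=cv2.INTER_CUBIC))
```

```text
t 7.08 pos [ 529.5 -262.1  102.6] q [-0.46  0.5   0.05  1.12  0.    0.26] F [-0.5 -0.3  1.2] M [-0.02 -0.    0.02] w 85.0
x [-0.004  0.002 -1.   ] yaw 48.8
shift cm [ 7.26 -0.32  0.18]
turn 48.7 [ 0.001 -0.004  0.001]
turn 228.7 [-3.14e+00 -1.00e-03 -6.00e-03]
```

View pics/side3.png

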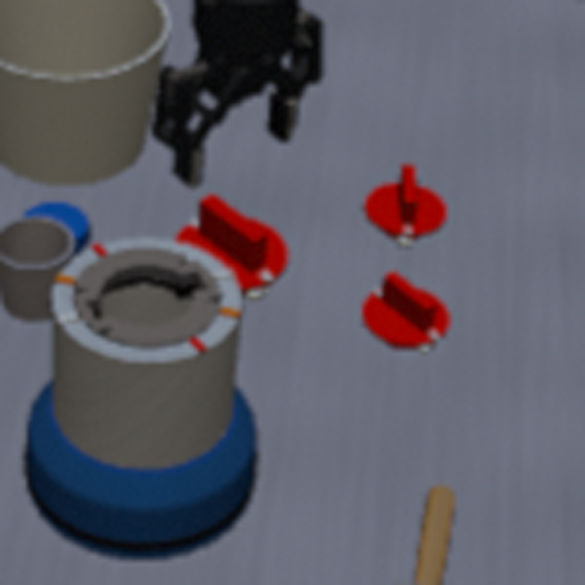

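View pics/top3.png

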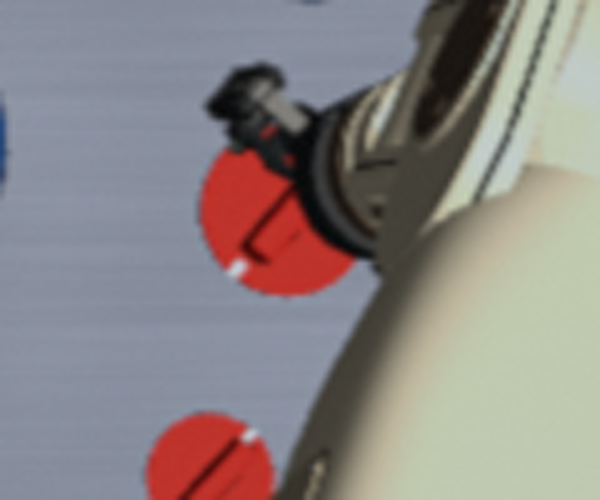

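Request:
send_rows(
  steps="3 -0.3 0.1 0 0 0 8.5;6 -0.3 0.1 0 0 0 8.5;6.6 -0.3 0.1 0 0 0 8.5;6.8 -0.3 0.1 0 0 0 8.5;6.8 -0.3 0.1 0 0 0 8.5",
)

```text
t: 7.6
tool_pos: [530.0, -266.9, 37.6]
eef_rot: [0.563, 1.495, -0.564]
ft_force: [-0.3, -0.7, -0.9]
width: 84.7
```

Run:
```python
from h import *
plan(528.5,-265.5,31,48.7)
```

```text
t 7.6 pos [ 530.  -266.9   37.6] q [-0.47  0.57 -0.03  0.97  0.    0.25] F [-0.3 -0.7 -0.9] M [0.03 0.   0.01] w 84.7
x [ 0.001 -0.001 -1.   ] yaw 48.7
shift cm [ 0.66  0.   -0.21]
turn 48.7 [ 0.     0.001 -0.   ]
turn 228.7 [-3.141e+00  1.000e-03  2.000e-03]
```

Request:
send_rows(
  steps="0.5 0 -0.2 0 0 0 8.5;0.5 0 -0.2 0 0 0 5;0.5 0 -0.2 0 0 0 3;0.5 0 -0.2 0 0 0 2;0.5 0 -0.2 0 0 0 0;0.5 0 -0.2 0 0 0 0;0.5 0 -0.2 0 0 0 0;0.5 0 -0.2 0 0 0 0",
)

```text
t: 8.27
tool_pos: [528.0, -265.5, 31.7]
eef_rot: [0.564, 1.496, -0.564]
ft_force: [0.9, -0.5, 1.8]
width: 15.2
```

Run:
```python
from h import *
plan(528.5,-265.5,31,48.7)
```

```text
t 8.27 pos [ 528.  -265.5   31.7] q [-0.47  0.57 -0.04  0.96  0.    0.25] F [ 0.9 -0.5  1.8] M [ 0.06  0.01 -0.03] w 15.2
x [ 0.001 -0.    -1.   ] yaw 48.7
shift cm [0.07 0.04 0.04]
turn 48.7 [-0.     0.001 -0.   ]
turn 228.7 [ 3.142e+00 -0.000e+00 -1.000e-03]
```

Request:
send_rows(
  steps="-2 0 0 0 0 0 0;-5 0 0 0 0 0 0;-9 0 0 0 0 0 0;-13 0 0 0 0 0 0;-17 0 0 0 0 0 0;-20 0 0 0 0 0 0;-20 0 0 0 0 0 0;-20 0 0 0 0 0 0",
)

```text
t: 8.93
tool_pos: [528.7, -265.8, 233.2]
eef_rot: [0.563, 1.492, -0.564]
ft_force: [0.7, -0.2, -2.9]
width: 15.3
```

Run:
```python
from h import *
from station import camera
plan(565,-36,230,123.5)
for n in("top","side"):
    c=camera(n);np.savez(n+"4.npz",**c);cv2.imwrite(f"pics/{n}4.png",c["color"])
```

```text
t 8.93 pos [ 528.7 -265.8  233.2] q [-0.47  0.42  0.27  1.41  0.    0.25] F [ 0.7 -0.2 -2.9] M [ 0.08  0.01 -0.01] w 15.3
x [ 0.004 -0.002 -1.   ] yaw 48.7
shift cm [  0.29  19.66 -12.44]
turn 123.5 [-1.306  0.004  0.002]
turn 303.5 [ 1.836  0.002 -0.005]
```

View pics/side4.png

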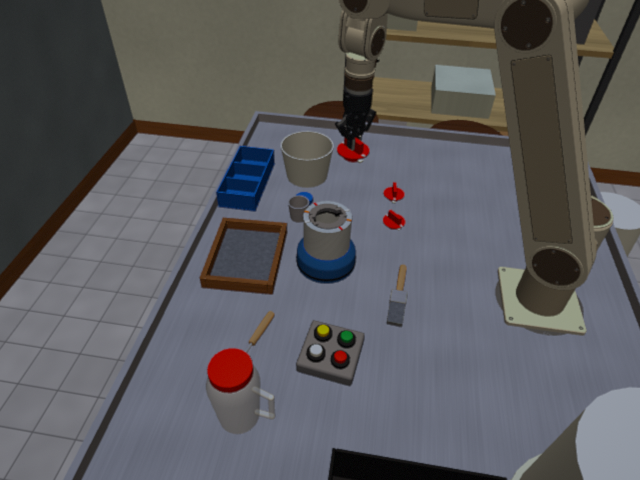

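Request:
send_rows(
  steps="-1 2.5 -1.5 -0.11 0 0 0;-1 5 -3 -0.22 0 0 0;-1 7.5 -4.7 -0.33 0 0 0;-1 10 -6.3 -0.44 0 0 0;-1 12.5 -7.9 -0.55 0 0 0;-1 15 -9.5 -0.66 0 0 0;-1 17.4 -11 -0.77 0 0 0;-1 18.6 -11.8 -0.88 0 0 0",
)

```text
t: 9.7
tool_pos: [560.6, -44.4, 238.1]
eef_rot: [-0.13, 1.572, 0.134]
ft_force: [-0.0, 0.4, -1.8]
width: 15.5
```

Run:
```python
from h import *
plan(565,-36,235,123.5)
```

```text
t 9.7 pos [560.6 -44.4 238.1] q [-0.08  0.37  0.2   1.41  0.   -0.25] F [-0.   0.4 -1.8] M [-0.03 -0.02  0.02] w 15.5
x [-0.006  0.002 -1.   ] yaw 99.6
shift cm [0.31 0.75 0.58]
turn 123.5 [-0.417 -0.005 -0.004]
turn 303.5 [ 2.724 -0.005  0.007]
```

Request:
send_rows(
  steps="0 0.4 0.4 -0.12 0 0 0;0 0.4 0.4 -0.24 0 0 0;0 0.4 0.4 -0.36 0 0 0;0 0.4 0.4 -0.42 0 0 0;0 0.4 0.4 -0.42 0 0 0;0 0.4 0.4 -0.42 0 0 0",
)

```text
t: 10.2
tool_pos: [564.0, -43.0, 238.9]
eef_rot: [-0.451, 1.527, 0.454]
ft_force: [0.5, -0.2, -2.0]
width: 15.4
```

Run:
```python
from h import *
from station import camera
plan(565,-36,225,123.5)
for n in("top","side"):
    c=camera(n);np.savez(n+"5.npz",**c)
    s=np.s_[190:310,270:430] if n=="top" else np.s_[130:290,260:420]
    k=5 if n=="top" else 3.7
    cv2.imwrite(f"pics/{n}5.png",cv2.resize(c["color"][s],None,fx=k,fy=k,interpolation=cv2.INTER_CUBIC))
```

```text
t 10.2 pos [564.  -43.  238.9] q [-0.08  0.37  0.21  1.41 -0.   -0.65] F [ 0.5 -0.2 -2. ] M [-0.02  0.02  0.11] w 15.4
x [-0.005  0.    -1.   ] yaw 123.1
shift cm [1.39 0.53 0.48]
turn 123.5 [-0.007 -0.004 -0.003]
turn 303.5 [ 3.134 -0.004  0.006]
```

View pics/side5.png

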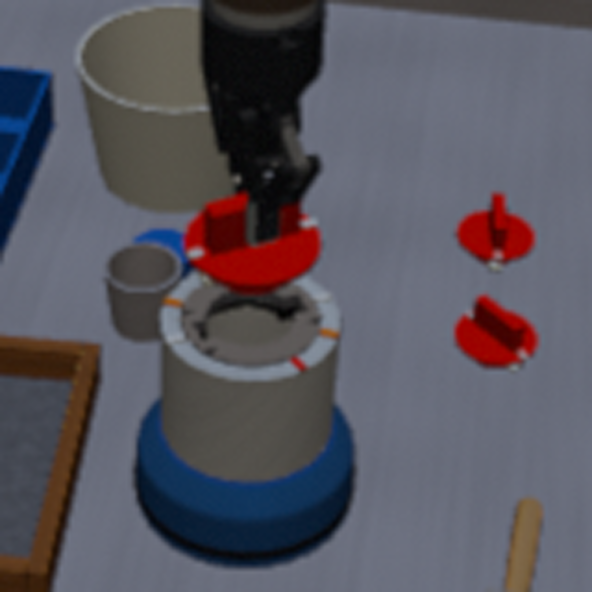

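View pics/top5.png

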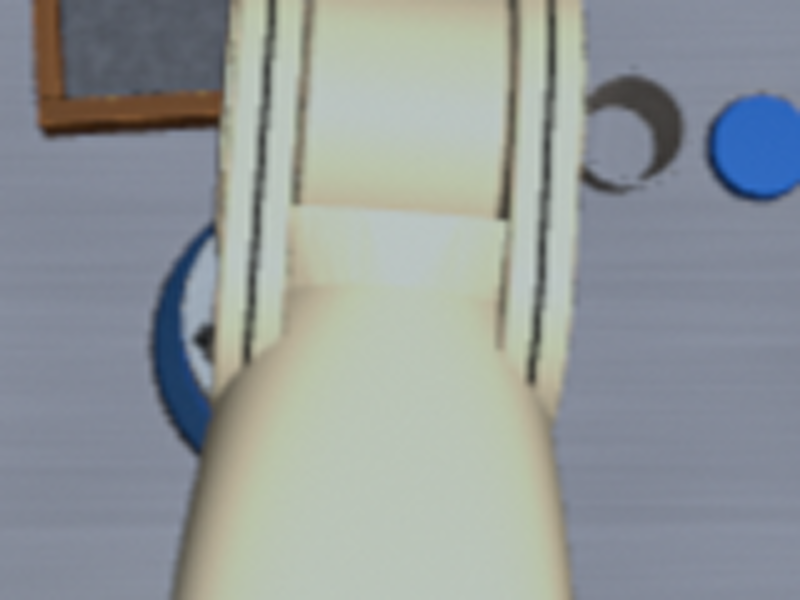

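```bash
cat > fit.py <<'E'
from h import *
from scipy.optimize import least_squares
import sys
def circ(c,x,y,z,r,n=180):
    a=np.linspace(0,2*np.pi,n,endpoint=False)
    return np.array([proj(c,(x+r*np.cos(t),y+r*np.sin(t),z)) for t in a])
def redcont(c,roi,up=6):
    y0,y1,x0,x1=roi
    im=c["color"][y0:y1,x0:x1].astype(np.float32)
    red=im[...,2]-np.maximum(im[...,0],im[...,1])
    red=cv2.resize(red,None,fx=up,fy=up,interpolation=cv2.INTER_CUBIC)
    m=(red>60).astype(np.uint8)
    cn=max(cv2.findContours(m,cv2.RETR_EXTERNAL,cv2.CHAIN_APPROX_NONE)[0],key=cv2.contourArea)[:,0,:].astype(float)
    return (cn+.5)/up-.5+[x0,y0]
def hull(c,x,y,z0,z1,r):
    return cv2.convexHull(np.vstack([circ(c,x,y,z0,r),circ(c,x,y,z1,r)]).astype(np.float32))
def fitlid(c,roi,z,x0):
    cn=redcont(c,roi)
    # keep only points below line of flange centre (camera-near half)
    def res(p):
        h=hull(c,p[0],p[1],z+20,z+26,46);v0=proj(c,(p[0],p[1],z+23))[1]
        return h,v0
    h,v0=res(x0);pts=cn[cn[:,1]>v0-1]
    f=lambda p:np.array([cv2.pointPolygonTest(res(p)[0],(float(a),float(b)),True) for a,b in pts])
    s=least_squares(f,x0,loss="soft_l1",f_scale=.3,diff_step=1e-3);return s.x,np.sqrt(np.mean(f(s.x)**2)),len(pts)
E
python3 - <<'E'
from fit import *
c0=load("side0");c5=load("side5");ct=load("top0")
print("lid side0",fitlid(c0,(175,225,325,375),0,[528,-265]))
print("lid top0",fitlid(ct,(240,310,385,450),0,[528,-265]))
for dz in(-2,0,2):print("lid side5",fitlid(c5,(170,215,300,360),238.9-31.7+dz,[565,-43]))
a=cv2.resize(c0["color"][190:290,280:380],None,fx=6,fy=6,interpolation=cv2.INTER_CUBIC)
for col,(x,y) in {(0,255,0):(565,-36),(255,0,0):(565,-33)}.items():
    for z,r in((168,62),(170,30)):
        p=(circ(c0,x,y,z,r)-[280,190]+.5)*6
        cv2.polylines(a,[p.astype(np.int32)],True,col,1)
cv2.imwrite("pics/pot0.png",a)
b=cv2.resize(ct["color"][215:300,290:375],None,fx=7,fy=7,interpolation=cv2.INTER_CUBIC)
for col,(x,y) in {(0,255,0):(565,-36),(255,0,0):(565,-38)}.items():
    for z,r in((168,62),(170,30)):
        p=(circ(ct,x,y,z,r)-[290,215]+.5)*7
        cv2.polylines(b,[p.astype(np.int32)],True,col,1)
cv2.imwrite("pics/pot1.png",b)
E
```

```text
lid side0 (array([ 510.19326329, -291.42701749]), np.float64(2.1383098039694715), 192)
lid top0 (array([ 530.41057194, -267.49296245]), np.float64(0.9060105754531064), 327)
lid side5 (array([566.32247512, -47.96757272]), np.float64(4.5616408147429155), 368)
lid side5 (array([566.05738709, -45.52836395]), np.float64(4.776294629909665), 382)
lid side5 (array([565.77113084, -43.08615418]), np.float64(4.935933770171406), 398)
```

View pics/pot0.png

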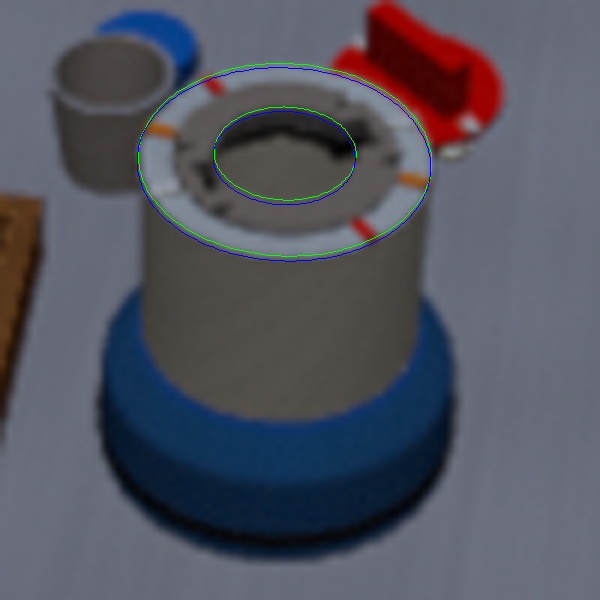

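View pics/pot1.png

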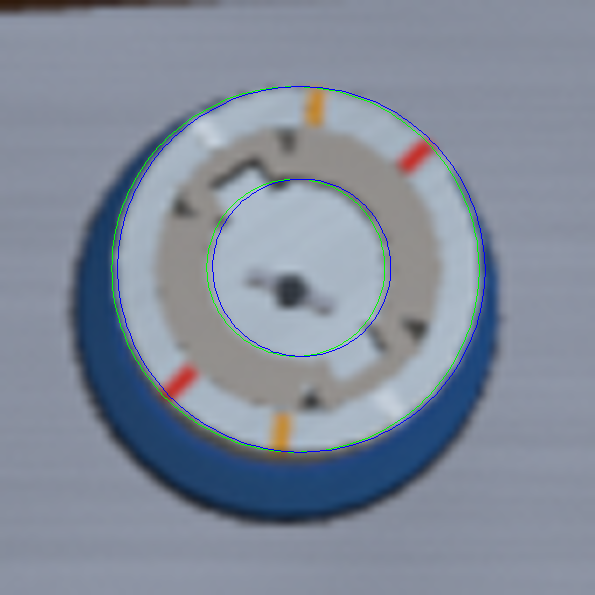

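Run:
```python
from fit import *
c=load("side5")
a=cv2.resize(c["color"][165:245,290:370],None,fx=8,fy=8,interpolation=cv2.INTER_CUBIC)
a=cv2.convertScaleAbs(a,alpha=1.4)
z=238.9-31.7
x,y=564.3,-43
for zz in(20,26):
    p=(circ(c,x,y,z+zz,46)-[290,165]+.5)*8;cv2.polylines(a,[p.astype(np.int32)],True,(0,255,0),1)
for col,(x,y) in {(0,255,0):(565,-36),(255,255,0):(565,-38)}.items():
    p=(circ(c,x,y,168,62)-[290,165]+.5)*8;cv2.polylines(a,[p.astype(np.int32)],True,col,1)
cv2.imwrite("pics/lid5.png",a[:600])
```

```text
(no output)
```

View pics/lid5.png

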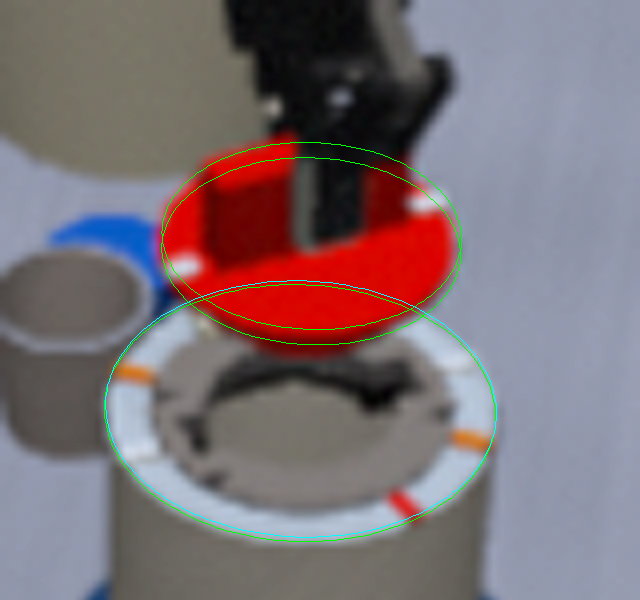

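```bash
cat > marks.py <<'E'
from fit import *
def cen(c,wt,u,v,r=3.5):
    vv,uu=np.mgrid[:480,:640];m=((uu-u)**2+(vv-v)**2<r*r)
    w=np.clip(wt,0,None)*m;s=w.sum();return (w*uu).sum()/s,(w*vv).sum()/s
def feats(c):
    f=c["color"].astype(float);B,G,R=f[...,0],f[...,1],f[...,2]
    return R-B-15, np.where(R-G>30,R-G,0)
E
python3 - <<'E'
from marks import *
for n in("side0","top0"):
    c=load(n);o,r=feats(c)
    if n=="side0":
        k=lambda x,y:(x/6-.5+280,y/6-.5+190);O=[k(160,130),k(412,180)];Rr=[k(216,87),k(365,231)]
    else:
        k=lambda x,y:(x/7-.5+290,y/7-.5+215);O=[k(315,107),k(281,432)];Rr=[k(414,157),k(181,382)]
    for nm,w,ps in(("O",o,O),("R",r,Rr)):
        q=[ray(c,*cen(c,w,*p),168) for p in ps]
        print(n,nm,((q[0]+q[1])/2).round(1),np.linalg.norm(q[0]-q[1]).round(1),np.degrees(np.arctan2(*(q[0]-q[1])[[1,0]])).round(1))
c=load("side5");f=c["color"].astype(float)
k=lambda x,y:(x/8-.5+290,y/8-.5+165)
w=f[...,1]-60;z=238.9-31.7+26
for rr in(2,2.5,3):
    q=[ray(c,*cen(c,w*(f.min(-1)>60),*k(*p),rr),z) for p in((186,266),(425,204))]
    print("ticks",((q[0]+q[1])/2).round(1),np.linalg.norm(q[0]-q[1]).round(1),np.degrees(np.arctan2(*(q[0]-q[1])[[1,0]])).round(1))
E
```

```text
side0 O [564.9 -36.9 168. ] 111.5 -6.6
side0 R [564.5 -37.  168. ] 111.1 -46.5
top0 O [564.5 -36.9 168. ] 111.6 -6.4
top0 R [564.7 -36.9 168. ] 110.8 -46.3
ticks [565.8 -42.4 233.2] 82.4 33.4
ticks [565.6 -42.7 233.2] 83.8 33.9
ticks [565.5 -42.8 233.2] 84.5 33.7
```

Run:
```python
from fit import *
c=load("side5")
z=238.9-31.7
for nm,zz in(("top",26),("bot",20)):
    p=circ(c,565.6,-42.7,z+zz,46,720);i=p[:,1].argmax();print(nm,p[i],p[p[:,0].argmin()],p[p[:,0].argmax()])
for u in(320,327,334):print(u,[(v,tuple(c["color"][v,u])) for v in range(202,213)])
for (x,y,zz) in ((565.6,-42.7,z+26),):
  for t in(33.5,213.5):
    a=np.radians(t);print("tick",proj(c,(x+42*np.cos(a),y+42*np.sin(a),zz)))
v=187;print([(u,int(c["color"][v,u,2])-int(c["color"][v,u,1])) for u in list(range(304,316))+list(range(342,352))])
```

```text
top [328.59449456 205.7133675 ] [309.20212179 193.58566429] [346.66744578 194.41905528]
bot [328.51788207 207.64063816] [309.19393657 195.50248261] [346.53107132 196.33274659]
320 [(202, (np.uint8(0), np.uint8(5), np.uint8(156))), (203, (np.uint8(0), np.uint8(1), np.uint8(156))), (204, (np.uint8(0), np.uint8(5), np.uint8(154))), (205, (np.uint8(0), np.uint8(4), np.uint8(130))), (206, (np.uint8(13), np.uint8(15), np.uint8(82))), (207, (np.uint8(50), np.uint8(50), np.uint8(78))), (208, (np.uint8(76), np.uint8(77), np.uint8(85))), (209, (np.uint8(60), np.uint8(60), np.uint8(62))), (210, (np.uint8(39), np.uint8(39), np.uint8(41))), (211, (np.uint8(35), np.uint8(34), np.uint8(35))), (212, (np.uint8(21), np.uint8(21), np.uint8(23)))]
327 [(202, (np.uint8(0), np.uint8(2), np.uint8(156))), (203, (np.uint8(0), np.uint8(4), np.uint8(156))), (204, (np.uint8(0), np.uint8(3), np.uint8(156))), (205, (np.uint8(0), np.uint8(2), np.uint8(155))), (206, (np.uint8(0), np.uint8(4), np.uint8(134))), (207, (np.uint8(1), np.uint8(3), np.uint8(83))), (208, (np.uint8(0), np.uint8(1), np.uint8(73))), (209, (np
[... 430 characters left out ...]
), np.uint8(110))), (207, (np.uint8(14), np.uint8(15), np.uint8(77))), (208, (np.uint8(42), np.uint8(43), np.uint8(72))), (209, (np.uint8(56), np.uint8(56), np.uint8(60))), (210, (np.uint8(41), np.uint8(41), np.uint8(42))), (211, (np.uint8(38), np.uint8(37), np.uint8(39))), (212, (np.uint8(27), np.uint8(28), np.uint8(29)))]
tick [np.float64(312.2665793278954), np.float64(197.90230511275865)]
tick [np.float64(343.2713878315472), np.float64(189.58071855986373)]
[(304, -1), (305, 0), (306, 1), (307, 1), (308, -1), (309, 0), (310, -2), (311, -1), (312, 7), (313, 42), (314, 84), (315, 91), (342, 24), (343, 4), (344, -5), (345, -4), (346, -5), (347, -4), (348, -4), (349, -4), (350, -5), (351, -4)]
```

Run:
```python
from h import *
plan(563.4,-37.8,212,123.5)
```

```text
t 10.3 pos [564.5 -43.1 239.9] q [-0.08  0.37  0.21  1.41 -0.   -0.65] F [ 0.2 -0.5 -2.7] M [-0.02  0.    0.  ] w 15.2
x [-0.003  0.    -1.   ] yaw 123.1
shift cm [2.79 0.5  0.21]
turn 123.5 [-0.007 -0.002 -0.002]
turn 303.5 [ 3.135e+00 -3.000e-03  3.000e-03]
```

Request:
send_rows(
  steps="1 0.5 0.2 -0.007 0 0 0;2 0.5 0.2 -0.007 0 0 0;2.8 0.5 0.2 -0.007 0 0 0;2.8 0.5 0.2 -0.007 0 0 0;2.8 0.5 0.2 -0.007 0 0 0;2.8 0.5 0.2 -0.007 0 0 0",
)

```text
t: 10.8
tool_pos: [564.2, -38.1, 213.4]
eef_rot: [-0.459, 1.522, 0.459]
ft_force: [0.1, 0.4, -2.0]
width: 15.2
```

Run:
```python
from marks import *
from station import camera
plan(563.4,-37.8,205,123.5)
c=camera("side");np.savez("side6.npz",**c)
a=cv2.resize(c["color"][165:240,290:370],None,fx=8,fy=8,interpolation=cv2.INTER_CUBIC)
cv2.imwrite("pics/lid6.png",cv2.convertScaleAbs(a,alpha=1.4))
plan(563.4,-37.8,205,123.5)
```

```text
t 10.8 pos [564.2 -38.1 213.4] q [-0.07  0.38  0.15  1.34 -0.   -0.65] F [ 0.1  0.4 -2. ] M [ 0.   -0.03  0.  ] w 15.2
x [ 0. -0. -1.] yaw 123.6
shift cm [ 0.84  0.06 -0.05]
turn 123.5 [0.001 0.    0.   ]
turn 303.5 [-3.141 -0.     0.   ]
t 10.85 pos [564.4 -38.1 213.7] q [-0.07  0.38  0.15  1.34 -0.   -0.65] F [-0.2 -0.1 -1.5] M [0.02 0.01 0.02] w 15.1
x [ 0.001 -0.    -1.   ] yaw 123.6
shift cm [ 0.87  0.08 -0.07]
turn 123.5 [0.001 0.001 0.001]
turn 303.5 [-3.141e+00 -1.000e-03  1.000e-03]
```

View pics/lid6.png

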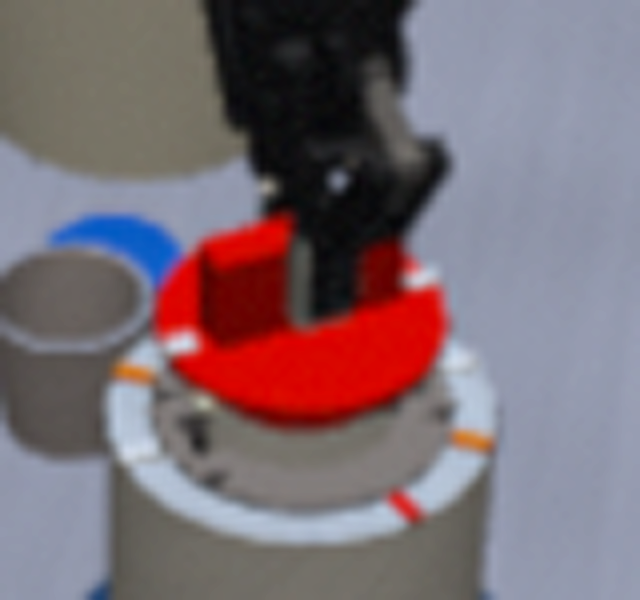

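Run:
```python
from marks import *
c=load("side6");f=c["color"].astype(float)
k=lambda x,y:(x/8-.5+290,y/8-.5+165)
z=213.6-31.7+26
for rr in(2,2.5,3):
    q=[ray(c,*cen(c,(f[...,1]-60)*(f.min(-1)>60),*k(*p),rr),z) for p in((181,343),(421,279))]
    print("ticks",((q[0]+q[1])/2).round(1),np.linalg.norm(q[0]-q[1]).round(1),np.degrees(np.arctan2(*(q[0]-q[1])[[1,0]])).round(1))
```

```text
ticks [565.  -36.5 207.9] 82.8 33.5
ticks [565.2 -36.8 207.9] 84.0 33.9
ticks [565.  -36.8 207.9] 85.1 34.0
```

Request:
send_rows(
  steps="0.4 0 -0.04 0 0 0 0;0.8 0 -0.04 0 0 0 0;1.1 0 -0.04 0 0 0 0;1.4 0 -0.04 0 0 0 0;1.5 0 -0.04 0 0 0 0;1.5 0 -0.04 0 0 0 0",
)

```text
t: 11.35
tool_pos: [563.4, -38.0, 197.8]
eef_rot: [-0.459, 1.523, 0.46]
ft_force: [0.3, 0.0, -1.8]
width: 15.0
```

Request:
send_rows(
  steps="0.3 0 0 0 0 0 0;0.6 0 0 0 0 0 0;0.9 0 0 0 0 0 0;1.1 0 0 0 0 0 0;1.2 0 0 0 0 0 0;1.2 0 0 0 0 0 0",
)

```text
t: 11.85
tool_pos: [563.5, -38.1, 185.9]
eef_rot: [-0.459, 1.522, 0.459]
ft_force: [-0.4, 0.9, -1.6]
width: 15.5
```

Request:
send_rows(
  steps="0.15 0 0 0 0 0 0;0.3 0 0 0 0 0 0;0.4 0 0 0 0 0 0;0.45 0 0 0 0 0 0;0.5 0 0 0 0 0 0;0.5 0 0 0 0 0 0",
)

```text
t: 12.35
tool_pos: [563.7, -38.1, 181.7]
eef_rot: [-0.459, 1.521, 0.459]
ft_force: [-1.6, -0.4, 0.1]
width: 15.4
```

Request:
send_rows(
  steps="0.05 0 0 0 0 0 0;0.05 0 0 0 0 0 0;0.05 0 0 0 0 0 0",
)

```text
t: 12.6
tool_pos: [563.8, -38.1, 181.7]
eef_rot: [-0.459, 1.521, 0.459]
ft_force: [-2.6, -0.5, 5.2]
width: 15.1
```

Run:
```python
from marks import *
from station import camera
plan(564,-38,181.7,83.5)
c=camera("side");np.savez("side7.npz",**c)
a=cv2.resize(c["color"][165:240,290:370],None,fx=8,fy=8,interpolation=cv2.INTER_CUBIC)
cv2.imwrite("pics/lid7.png",cv2.convertScaleAbs(a,alpha=1.4))
```

```text
t 12.6 pos [563.8 -38.1 181.7] q [-0.07  0.39  0.09  1.27  0.   -0.65] F [-2.6 -0.5  5.2] M [0.06 0.72 0.04] w 15.1
x [ 0.001 -0.    -1.   ] yaw 123.6
shift cm [-0.   -0.01  0.03]
turn 83.5 [0.7   0.001 0.   ]
turn 263.5 [-2.442e+00 -0.000e+00  1.000e-03]
```

View pics/lid7.png

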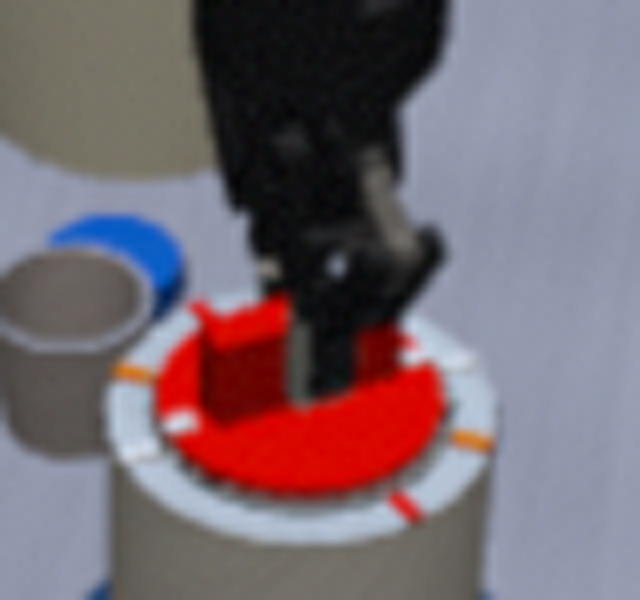

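Request:
send_rows(
  steps="0 0.01 0 0.08 0 0 0;0 0.02 0 0.16 0 0 0;0 0.03 0.01 0.24 0 0 0;0 0.045 0.02 0.32 0 0 0;0 0.055 0.02 0.4 0 0 0;0 0.065 0.03 0.48 0 0 0;0 0.08 0.03 0.56 0 0 0;0 0.09 0.04 0.64 0 0 0",
)

```text
t: 13.32
tool_pos: [564.1, -37.2, 181.6]
eef_rot: [0.045, 1.569, -0.045]
ft_force: [-2.7, -1.7, 4.9]
width: 14.7
```

Run:
```python
from h import *
plan(563.5,-37,181.7,81.7)
```

```text
t 13.32 pos [564.1 -37.2 181.6] q [-0.07  0.39  0.09  1.26 -0.   -0.01] F [-2.7 -1.7  4.9] M [-0.01  0.45  0.22] w 14.7
x [ 0.002 -0.    -1.   ] yaw 86.7
shift cm [-0.01  0.02 -0.06]
turn 81.7 [0.088 0.002 0.   ]
turn 261.7 [-3.054e+00 -0.000e+00  3.000e-03]
```

Request:
send_rows(
  steps="0 0.02 -0.02 0.05 0 0 0;0 0.02 -0.02 0.09 0 0 0;0 0.02 -0.02 0.09 0 0 0;0 0.02 -0.02 0.09 0 0 0;0 0.02 -0.02 0.09 0 0 0;0 0.02 -0.02 0.09 0 0 0;0 0.02 -0.02 0.09 0 0 0",
)

```text
t: 13.9
tool_pos: [564.1, -37.1, 181.7]
eef_rot: [0.112, 1.566, -0.112]
ft_force: [-1.5, -0.3, 5.4]
width: 15.0
```

Run:
```python
from marks import *
from station import camera
plan(564,-38,181.7,81.7)
c=camera("side");np.savez("side8.npz",**c)
a=cv2.resize(c["color"][165:240,290:370],None,fx=8,fy=8,interpolation=cv2.INTER_CUBIC)
cv2.imwrite("pics/lid8.png",cv2.convertScaleAbs(a,alpha=1.4))
c=camera("side");cv2.imwrite("pics/side8.png",c["color"])
```

```text
t 13.9 pos [564.1 -37.1 181.7] q [-0.07  0.39  0.09  1.26 -0.    0.08] F [-1.5 -0.3  5.4] M [-0.07  0.29 -0.01] w 15.0
x [ 0.002 -0.    -1.   ] yaw 81.8
shift cm [-0.   -0.09 -0.  ]
turn 81.7 [0.002 0.002 0.   ]
turn 261.7 [-3.14e+00 -0.00e+00  3.00e-03]
```

View pics/lid8.png

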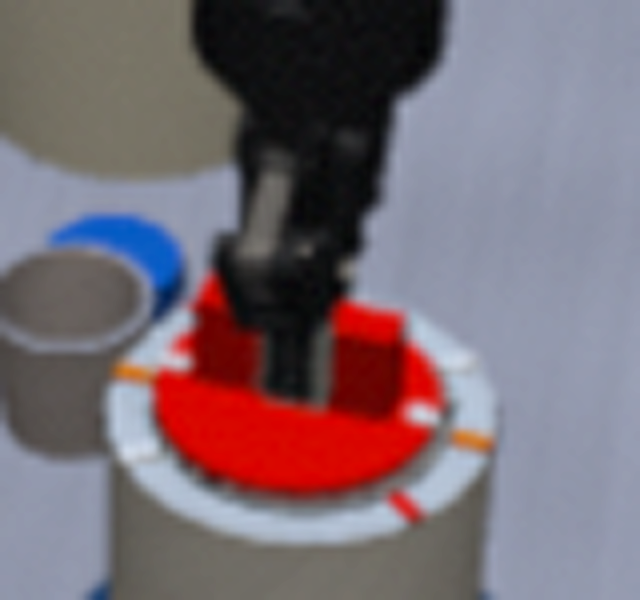

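View pics/side8.png

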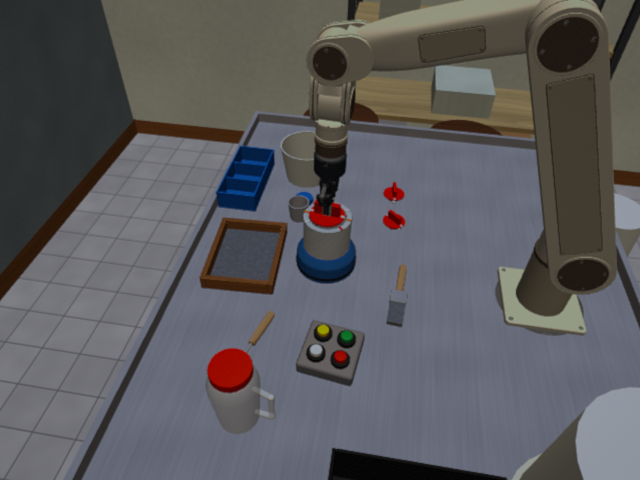

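Run:
```python
from marks import *
c=load("side8");f=c["color"].astype(float)
k=lambda x,y:(x/8-.5+290,y/8-.5+165)
for rr in(1.5,2,2.5):
    q=[ray(c,*cen(c,(f[...,1]-60)*(f.min(-1)>60),*k(*p),rr),176) for p in((177,362),(420,413))]
    print("ticks",((q[0]+q[1])/2).round(1),np.linalg.norm(q[0]-q[1]).round(1),np.degrees(np.arctan2(*(q[1]-q[0])[[1,0]])).round(1))
```

```text
ticks [565.9 -36.6 176. ] 80.5 171.6
ticks [566.6 -37.  176. ] 81.9 171.5
ticks [566.4 -37.3 176. ] 83.4 171.2
```

Request:
send_rows(
  steps="0 0 0 0 0 0 0;0 0 0 0 0 0 0;0 0 0 0 0 0 0;0 0 0 0 0 0 0",
)

```text
t: 14.33
tool_pos: [564.1, -37.1, 181.7]
eef_rot: [0.112, 1.566, -0.112]
ft_force: [-1.1, -1.4, 4.9]
width: 15.1
```

Run:
```python
from h import *
from station import ctrl
plan(564,-38,181.7,81.7)
print(ctrl.close_job())
```

```text
t 14.33 pos [564.1 -37.1 181.7] q [-0.07  0.39  0.09  1.26 -0.    0.08] F [-1.1 -1.4  4.9] M [-0.04  0.3  -0.  ] w 15.1
x [ 0.002 -0.    -1.   ] yaw 81.8
shift cm [-0.   -0.09  0.  ]
turn 81.7 [0.002 0.002 0.   ]
turn 261.7 [-3.14e+00 -0.00e+00  3.00e-03]
the job is handed in; nothing more can be done
None
```

I pressed the white, yellow and green keys fully down, one at a time, and never went near the red one. I then set the 92 mm lid flush in the pot and twisted it clockwise to the orange mark. The job was handed in at 14.3 s with the gripper still holding the lid; no verdict was reported.

**Keys:** each press stopped at a hard limit about 51 mm above the table, with 13–22 N on the wrist. The last side view shows all four keys up.

**Lid fit:** the tool height when seated matched the flush height (181.7 mm), and the lid went in without jamming.

**Twist:** the ticks read about 42° (0.73 rad) from the slots. I estimate the drive ring at about 0.66 rad from the stated lag; it was not measured directly. The pose was steady over the last 0.4 s before hand-in, with the finger opening at 15 mm on the bar.

**Checks that disagreed:**
- **Lid centre:** the last tick measurement put it about 1.5–2 mm off the pot axis. That is within the 4 mm limit and about what the bore allows.
- **Spring torque:** the wrist read about zero twisting moment at rest, although the spring should give about 0.15 N m. Friction between lid and collar may be holding it, so this doesn't confirm the ring's angle.
- **Camera positions:** early estimates of the keys differed by 3–4 mm between the two cameras, so I used values in between.

In the last side view, nothing else on the table appears to have moved.

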